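Lock the kettle stops for the road

TASK

Make the kettle safe before the cabin is towed: push each of the two kettle stops along the rail towards the kettle until its spring pin rides over the outer ridge and drops into the catch, and do not force it on past the catch. Push each stop only on its outer end; do not grip the stops, touch the pin knobs or the rubber pads, or lift, tip or shove the kettle and the other things. Finish clear of everything, with both stops seated in their catches.

Things in the scene. Friction and masses are not known exactly. Their poses are not given: they have to be found in the camera images.
- rail: aluminium rail lying across the counter in front of the hob, 760 mm long, 40 mm wide (60 mm at its foot), top 25 mm above the counter; origin under its middle on the counter, y along the rail, x across it away from the robot towards the hob and kettle
- pin_l (a point): left kettle stop: grey metal block straddling the rail at its +y end, sliding only along it. This point: axis of its spring pin, on the rail top. From it the block reaches 42 mm outward (rail +y), 16 mm inward plus a 4 mm pad, 32 mm to either side; its top is 71 mm above the counter. A 22 mm high bar at its inner end reaches 152 mm from the pin over the hob, beside the kettle
- push_l (a point): centre of the flat outer end face of the left stop (the face to push), 64 mm wide and 32 mm high, 55 mm above the counter, 42 mm outward from the pin. The stop slides with about 1 N; the ridge of the catch takes about 7 N, after which the force dips sharply and the stop jumps about 10 mm inward by itself
- catch_l: left catch: bright steel plate, 30 x 50 mm, fixed on the rail top (its place varies), with two round ridges across the rail. Origin: the notch between them, where the left pin must end; y points along the rail inward (rail -y). Outer ridge: 4 mm high, crest 9 mm before the notch, pin meets it 16 mm before. Inner ridge: 9 mm high, crest 12 mm past
- stop_l (a joint): travel of the left stop along the rail, m, 0 at the outer end of the rail, growing inward towards the kettle
- plunger_l: left spring pin with a dark knob 18 mm across, 75 to 83 mm above the counter, on top of the block; not to be touched. Origin: at the pin point when down (on the rail or in the notch); rises 3 mm on the outer ridge, 8 mm on the inner one (which takes 15 to 20 N to climb). A pin that is 2 mm or more inside either crest springs into the notch by itself, to within about 2 mm
- pad_l: black rubber pads on the inner face of the left stop and of its bar, facing the kettle; not to be touched by the fingers. The origin is the same point as the pin's
- pin_r (a point): right kettle stop: grey metal block straddling the rail at its -y end, sliding only along it. This point: axis of its spring pin, on the rail top. From it the block reaches 42 mm outward (rail -y), 16 mm inward plus a 4 mm pad, 32 mm to either side; its top is 71 mm above the counter. A 22 mm high bar at its inner end reaches 152 mm from the pin over the hob, beside the kettle
- push_r (a point): centre of the flat outer end face of the right stop (the face to push), 64 mm wide and 32 mm high, 55 mm above the counter, 42 mm outward from the pin. The stop slides with about 1 N; the ridge of the catch takes about 7 N, after which the force dips sharply and the stop jumps about 10 mm inward by itself
- catch_r: right catch: bright steel plate, 30 x 50 mm, fixed on the rail top (its place varies), with two round ridges across the rail. Origin: the notch between them, where the right pin must end; y points along the rail inward (rail +y). Outer ridge: 4 mm high, crest 9 mm before the notch, pin meets it 16 mm before. Inner ridge: 9 mm high, crest 12 mm past
- stop_r (a joint): travel of the right stop along the rail, m, 0 at the outer end of the rail, growing inward towards the kettle
- plunger_r: right spring pin with a dark knob 18 mm across, 75 to 83 mm above the counter, on top of the block; not to be touched. Origin: at the pin point when down (on the rail or in the notch); rises 3 mm on the outer ridge, 8 mm on the inner one (which takes 15 to 20 N to climb). A pin that is 2 mm or more inside either crest springs into the notch by itself, to within about 2 mm
- pad_r: black rubber pads on the inner face of the right stop and of its bar, facing the kettle; not to be touched by the fingers. The origin is the same point as the pin's
- kettle: steel kettle on the hob between the two stops, 140 mm across, lid knob at 138 mm and bail handle top at 181 mm above its underside, spout pointing away from the robot; origin at the centre of its underside, 22 mm above the counter (hob top)
- mug: white mug, 80 mm across, 90 mm high, on the robot's side of the rail; origin under its centre
- spoon: spoon lying on the robot's side of the rail; origin near its middle on the counter
- jar: amber glass jar, 72 mm across, 110 mm high, beyond the rail; origin under its centre
- soap: clear washing-up bottle with cap, 68 mm across, 200 mm high, beyond the rail; origin under its centre
- bowl: blue bowl, 104 mm across, 50 mm high, on the robot's side of the rail; origin under its centre
- can: tin can, 72 mm across, 80 mm high, on the robot's side of the rail; origin under its centre
There are look-alikes about, which are no part of the job. Leave any red look-alike of the kettle alone.

How it is judged (in metres and radians):
At the end, for the whole second after the job is handed in: Both pins lie within 6 mm of their notches along the rail and are down (less than 2.5 mm raised), both stops are at rest, and the kettle stands upright within 20 mm of where it started (y of pin_l in the frame of catch_l between -0.006 and 0.006 m and z of plunger_l in the frame of pin_l below 0.0025 m and velocity of joint stop_l between -0.01 and 0.01 m/s and y of pin_r in the frame of catch_r between -0.006 and 0.006 m and z of plunger_r in the frame of pin_r below 0.0025 m and velocity of joint stop_r between -0.01 and 0.01 m/s and distance of kettle from where it was at the start of the episode below 0.02 m and linear speed of kettle below 0.02 m/s and angle between kettle's own z axis and vertical below 0.1 rad); the robot touches nothing.
It fails at once if a stop is pushed past its catch (pin more than 18 mm beyond the notch) (y of pin_l in the frame of catch_l above 0.018 m or y of pin_r in the frame of catch_r above 0.018 m).
It fails at once if a pin knob is touched or pulled up (contact force between any of the fingers, the arm and plunger_l above 1 N or contact force between any of the fingers, the arm and plunger_r above 1 N or z of plunger_l in the frame of pin_l above 0.012 m or z of plunger_r in the frame of pin_r above 0.012 m).
It fails at once if a stop is gripped or touched on its inner, padded side (contact force between the fingers and pad_l above 1 N or contact force between the fingers and pad_r above 1 N).
It fails at once if the kettle is lifted, tipped or shoved more than 20 mm (height (world z) of kettle above 0.032 m or distance of kettle from where it was at the start of the episode above 0.02 m or angle between kettle's own z axis and vertical above 0.2 rad).
It fails at once if another thing on the counter is moved more than 30 mm (distance of any of mug, spoon, jar, soap, bowl, can from where it was at the start of the episode above 0.03 m).
It also fails if it takes over 64 s, if anything falls off the work surface, if the arm or the gripper's body presses on something with over 40 N, if the wrist force passes 120 N, or if a joint passes its speed limit or range.

ROBOT

A 6-joint arm with a two-finger parallel gripper is mounted at the origin on the work surface. World frame = base frame: x ahead of the robot, y to its left, z up, the work surface at z = 0. Lengths are in mm, angles in rad, forces in N, time in s.
With the tool pointing down it reaches from about 350 to 975 mm from the base axis. Payload 7.1 kg.
Tool frame: the origin (TCP) lies on the front face of the gripper's body, between the roots of the fingers; the fingertips stand 80 mm ahead of it and the grasp point (between the pads) lies 61 mm ahead of it (env.tips_ahead is the distance from the TCP to the fingertips, in mm); z points along the fingers, y is the line along which they close (so a half turn about z gives the same grasp; the last joint's range is limited). The gripper opens to 88 mm and grips with 3 to 60 N. Pads are 20 mm wide; open, the fingers measure 115 mm over their backs; the gripper's body (75 mm by 178 mm) begins 61 mm behind the grasp point.
Start: joints at [1.294, 0.423, 1.63, -0, 1.089, -0.019], TCP at [159.315, 604.338, 302.675] pointing down, gripper open.
Joint ranges: [-3, 3], [-0.9, 2.11], [0.09, 2.58], [-1.31, 4.45], [0.11, 2.69], [-2.54, 2.54]. Speed limits (rad/s): [2.39, 2.39, 3.01, 3.14, 3.14, 3.14].

INTERFACE

Orientations are given as a unit quaternion [x, y, z, w].
In Python, from station import env, set_gripper, viewer, workorder gives the robot as it stands. Calls block until the motion is done:
- env.reach(position, orientation): joint-space move of the TCP to a pose.
- env.move_l(position, rot=None, rate=150, f_stop=None): straight line of the TCP; rot=None keeps the orientation; rate is the mean speed in mm/s. With f_stop (N) it stops when the force on the tool has changed by that much, and returns True; else False.
- env.move_joints(angles): joint-space move.
- set_gripper(opening): finger opening in mm; the grip force is fixed at half the most; returns when the fingers have stopped.
- env.hold(seconds).
- env.ik(position, orientation): joint angles nearest the present ones, or None.
- env.read_state(): the state.
- viewer.camera(name): name is "scene" or "top" or "wrist"; returns the picture (400x640x3 uint8, blue, green, red); there is no depth.
- viewer.camera_params(name): a dict with "fx", "fy", "cx", "cy" (pixels), "dist" ([k1, k2, p1, p2, k3] as OpenCV has them; the pictures are not rectified), "pose" (4x4, takes a point from camera to world coordinates); the wrist camera has in their place "tool_from_camera" (4x4, takes a point from camera to tool coordinates, whose origin is the TCP and whose axes are the flange's). Camera axes: x right, y up, looking along -z (the intrinsics and any distortion apply to the point x, -y, -z); pixel columns grow to the right and rows downward; lengths in mm; the calibration is good to about 2 mm. A picture is of the moment at which its call begins: read the wrist's pose just before it. camera_params takes no time and is no camera call.
A pose or a line that the arm cannot do raises env.IKError and nothing moves.
- workorder.sign_off(): hands the job in; it is judged then, once.
The state is a dict: "time_s": time; "qpos": joint angles; "dq": joint speeds; "tau": joint torques, N m; "tool_pos": TCP position; "orientation": TCP orientation; "force": force on the tool from outside, world axes, zero at the start; "wrist_torque": the same for the moment, N m; "width": finger opening in mm; "grip_force": force on a finger pad.
Only numpy, scipy, OpenCV 4.12 (cv2) and the standard library are available. Lean on these libraries where they do the work, as an engineer would, in place of code of your own. Each camera call takes 0.05 s, during which the arm holds its last target. There are 200 camera calls.

## Working session

There is one attempt and no reset: what is moved stays moved. The work goes in short steps, each a Python script; the robot and the scene stay as the last script left them, time stands still between calls to the robot, and variables do not carry over. Pictures are saved under pics/ and viewed, at most 10 in all, crops included, and the job is handed in when it is done.

```bash
mkdir -p pics; ls; python3 - <<'E'
from station import env, viewer
import cv2,json
for n in("scene","top"):
    cv2.imwrite(f"pics/{n}0.png",viewer.camera(n)); p=viewer.camera_params(n); print(n,{k:(v.tolist() if hasattr(v,'tolist') else v) for k,v in p.items()})
print(env.read_state())
E
```

```text
pics
scene {'fx': 451.8170792129734, 'fy': 451.8170792129734, 'cx': 324.8303392190014, 'cy': 196.51231018602923, 'dist': [-0.07870052356644777, 0.0, 0.0, 0.0, 0.0], 'pose': [[-0.8917907727846639, -0.3017755596314328, 0.3371064063248683, 998.109581334935], [0.45203084972067276, -0.5622734943953347, 0.692471391756559, 981.7087745609925], [-0.019424944708755526, 0.7699220928831663, 0.6378421767282771, 997.0984830023243], [0.0, 0.0, 0.0, 1.0]]}
top {'fx': 464.37302196024046, 'fy': 464.37302196024046, 'cx': 316.755935203568, 'cy': 196.52681533954998, 'dist': [-0.03443339167725795, 0.0, 0.0, 0.0, 0.0], 'pose': [[0.006707495169443113, 0.98521693068712, -0.17118004847528898, 302.09864636762893], [-0.9997760491305868, 0.010043132911390178, 0.018627588844470994, -15.066576715410148], [0.020071399886066925, 0.17101676809241415, 0.9850636547644213, 1209.2453231169936], [0.0, 0.0, 0.0, 1.0]]}
{'time_s': 0.1, 'qpos': array([ 1.29398581e+00,  4.23752215e-01,  1.63058458e+00, -5.40558321e-06,
        1.08858777e+00, -1.89695098e-02]), 'dq': array([-0.00045879, -0.00072307, -0.00134434,  0.00015204,  0.00101846,
       -0.0009523 ]), 'tau': array([-1.25339029e-03, -5.45611882e+01, -2.74322301e+01,  6.44068583e-02,
        1.88247801e-02, -6.21368940e-05]), 'tool_pos': array([159.22549476, 603.98701709, 301.99836925]), 'orientation': array([ 1.28562408e-01,  9.91701197e-01, -6.59037467e-04, -9.57617168e-05]), 'force': array([-0.37604443, -0.00277938, -0.03368379]), 'wrist_torque': array([-0.01199249, -0.00261542,  0.01870952]), 'grip_force': 0.0, 'width': 87.70614680907562}
```

View pics/top0.png

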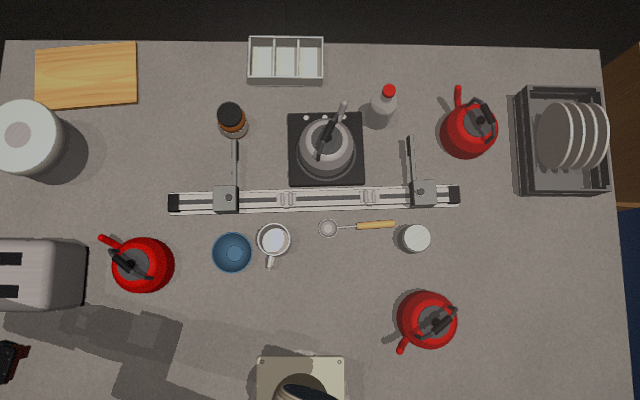

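View pics/scene0.png

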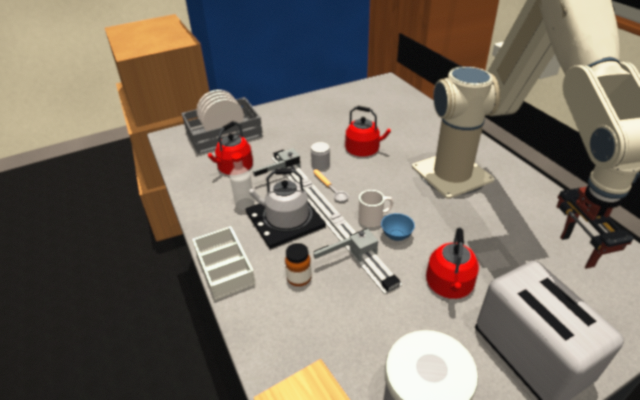

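Top view: the stops are the grey blocks at (226,197) (left) and (424,192) (right). The catches are near (287,199) and (364,195), and the steel kettle is at (327,150). Look-alikes are the red kettles at (468,130), (142,264) and (427,319), and the dark rail end caps at (174,203) and (454,195). I'll check this in one enlarged crop.

```bash
cat > h.py <<'E'
import numpy as np, cv2
from station import env, viewer, set_gripper, workorder
from scipy.spatial.transform import Rotation as R
def pose_of(name, st=None):
    p=viewer.camera_params(name)
    if name!="wrist": return p,np.array(p["pose"])
    T=np.eye(4); T[:3,:3]=R.from_quat(st["orientation"]).as_matrix(); T[:3,3]=st["tool_pos"]
    return p,T@np.array(p["tool_from_camera"])
def K(p): return np.array([[p["fx"],0,p["cx"]],[0,p["fy"],p["cy"]],[0,0,1.]])
def ray(name,uv,z,st=None):
    p,T=pose_of(name,st)
    n=cv2.undistortPoints(np.array(uv,float).reshape(-1,1,2),K(p),np.array(p["dist"]))[:,0]
    d=np.c_[n[:,0],-n[:,1],-np.ones(len(n))]@T[:3,:3].T
    return T[:3,3]+d*((z-T[2,3])/d[:,2])[:,None]
def proj(name,P,st=None):
    p,T=pose_of(name,st); c=(np.atleast_2d(P)-T[:3,3])@T[:3,:3]; c=c*[1,-1,-1]
    return cv2.projectPoints(c,np.zeros(3),np.zeros(3),K(p),np.array(p["dist"]))[0][:,0]
E
python3 - <<'E'
import cv2
from h import *
im=cv2.imread("pics/top0.png")
cv2.imwrite("pics/crop1.png",cv2.resize(im[170:225,160:468],(800,143),interpolation=cv2.INTER_CUBIC))
a=ray("top",[(168,203),(460,195)],12); print(a, np.linalg.norm(a[1]-a[0]))
print(ray("top",[(287,199),(364,195)],27),ray("top",[(229,197),(421,191)],81))
print(ray("top",[(232,252)],25),ray("top",[(415,238)],40),ray("top",[(273,239)],45))
E
```

```text
[[ 489.09928869  349.4923554    12.        ]
 [ 518.10969524 -416.49537856   12.        ]] 766.5368955696526
[[ 500.28773247   39.28957768   27.        ]
 [ 512.80973446 -159.88471981   27.        ]] [[ 494.77835939  179.46631443   81.        ]
 [ 514.75593524 -295.63571376   81.        ]]
[[363.19774617 176.14449879  25.        ]] [[ 401.22840261 -286.71892586   40.        ]] [[395.44042596  71.69271746  45.        ]]
```

View pics/crop1.png

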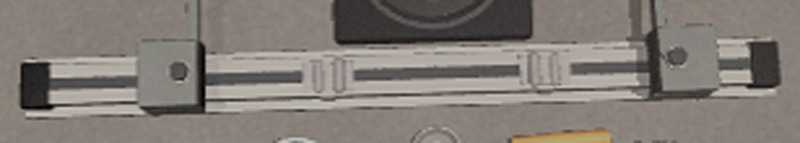

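```bash
cat >> h.py <<'E'
TH=0.040
RX=np.array([np.cos(TH),np.sin(TH),0]); RY=np.array([-np.sin(TH),np.cos(TH),0])
def quat(s):
    y=s*RX; z=np.array([0,0,-1.]); return R.from_matrix(np.c_[np.cross(y,z),y,z]).as_quat()
E
python3 - <<'E'
from h import *
for s in(1,-1):
  for P in([480,100,340],[505,85,122],[490,290,122],[520,-210,122],[525,-400,122]):
    q=env.ik(P,quat(s)); print(s,P,None if q is None else q.round(2))
env.reach([490,110,350],quat(1) if env.ik([490,110,350],quat(1)) is not None and abs(env.ik([490,110,350],quat(1))[5])<abs(env.ik([490,110,350],quat(-1))[5]) else quat(-1))
st=env.read_state(); np.save("st_l.npy",st,allow_pickle=True)
cv2.imwrite("pics/wl.png",viewer.camera("wrist")); print(st["time_s"],st["qpos"].round(2),proj("wrist",[[495,179,83],[500,39,27]],st))
E
```

```text
1 [480, 100, 340] [ 0.18  0.18  1.89 -0.    1.08  0.14]
1 [505, 85, 122] [ 0.14  0.55  1.97 -0.    0.62  0.1 ]
1 [490, 290, 122] [ 0.51  0.61  1.85 -0.    0.69  0.47]
1 [520, -210, 122] [-0.41  0.6   1.87 -0.    0.68 -0.45]
1 [525, -400, 122] [-0.67  0.7   1.63 -0.    0.81 -0.71]
-1 [480, 100, 340] None
-1 [505, 85, 122] None
-1 [490, 290, 122] None
-1 [520, -210, 122] None
-1 [525, -400, 122] [-0.67  0.7   1.63 -0.    0.81  2.43]Traceback (most recent call last):
  File "<stdin>", line 5, in <module>
TypeError: 'NoneType' object is not subscriptable
```

```bash
python3 - <<'E'
from h import *
env.reach([490,110,350],quat(1)); set_gripper(0)
st=env.read_state(); np.save("st_l.npy",st,allow_pickle=True)
cv2.imwrite("pics/wl.png",viewer.camera("wrist")); print(st["time_s"],st["qpos"].round(2),proj("wrist",[[495,179,83],[500,39,27]],st))
E
```

```text
3.5833 [0.2  0.18 1.85 0.   1.11 0.16] [[327.44269594 120.96091355]
 [325.80420794 217.65541131]]
```

View pics/wl.png

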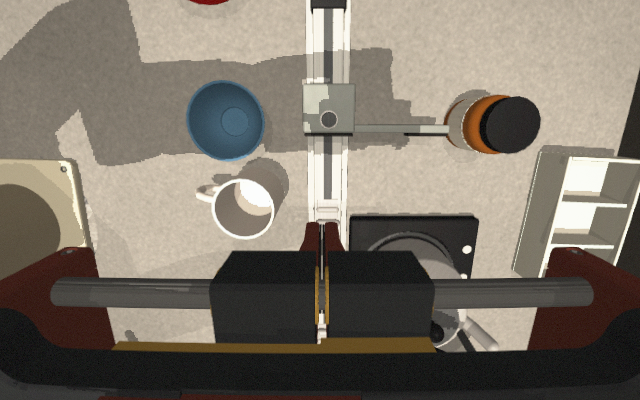

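```bash
python3 - <<'E'
from h import *
ims=[]
for n,P in(("r",[510,-230,330]),("l",[495,-20,330])):
    env.reach(P,quat(1)); env.hold(0.2)
    st=env.read_state(); np.save(f"st_{n}.npy",st,allow_pickle=True)
    im=viewer.camera("wrist"); cv2.imwrite(f"pics/w{n}2.png",im); ims.append(cv2.resize(im[0:240,240:400],(400,600),interpolation=cv2.INTER_CUBIC))
    print(n,st["time_s"],st["tool_pos"])
cv2.imwrite("pics/c2.png",np.hstack(ims))
E
```

```text
r 5.1167 [ 510.35958354 -228.94204823  330.19460095]
l 6.2167 [495.3211212  -21.21804842 329.94870217]
```

View pics/c2.png

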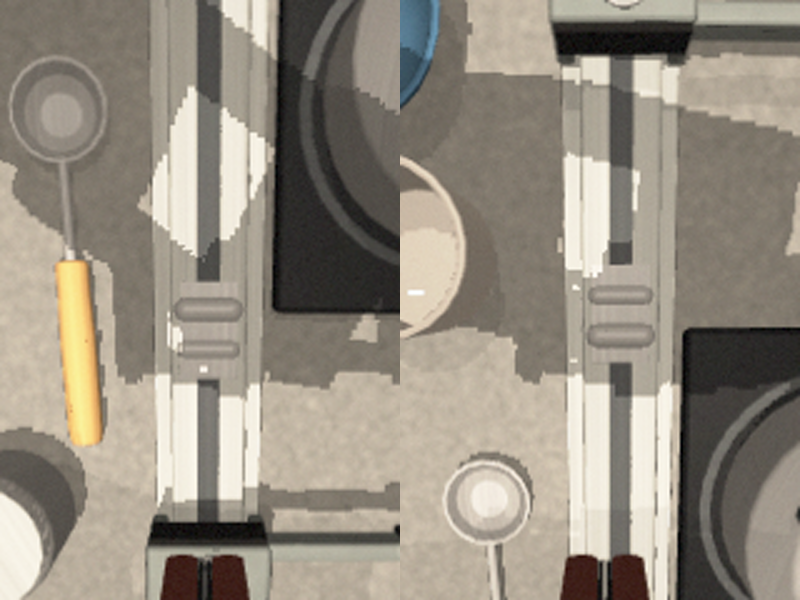

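The wrist view shows both catches. In the right panel, left catch, the outer ridge is at (620,295) and the inner at (621,335). In the left panel, right catch, the inner ridge is at (208,308) and the outer at (208,349).

```bash
python3 - <<'E'
from h import *
px=lambda x,y:(240+(x+.5)/2.5-.5,(y+.5)/2.5-.5)
for n,o,i,s,top in(("l",(220,295),(221,335),-1,(287,199)),("r",(208,349),(208,308),1,(364,195))):
    st=np.load(f"st_{n}.npy",allow_pickle=True).item()
    O=ray("wrist",[px(*o)],29,st)[0];I=ray("wrist",[px(*i)],34,st)[0]
    print(n,O,I,"gap",(I-O)@RY,"notch",O+s*9*RY,I-s*12*RY)
# knobs, end caps in top and wrist
print("knob top",ray("top",[(228.8,197.2),(420.5,191.4)],83))
T=cv2.imread("pics/top0.png")
a=ray("top",[(168.5,203)],25)[0]; b=ray("top",[(459.5,195)],25)[0]; print(a,b,(b-a)[0]/(b-a)[1])
# rail axis via dark slot in wrist views
for n in"lr":
    st=np.load(f"st_{n}.npy",allow_pickle=True).item(); g=cv2.imread(f"pics/w{n}2.png",0)
    rows=(35,90) if n=="l" else (20,95)
    P=[]
    for r in rows:
        c=np.where(g[r-3:r+4,315:345].mean(0)<g[r-3:r+4,315:345].mean(0).min()+35)[0].mean()+315; P.append((c,r))
    Q=ray("wrist",P,25,st); print(P,Q,(Q[1]-Q[0])[0]/(Q[1]-Q[0])[1])
st=np.load("st_l.npy",allow_pickle=True).item()
print("wrist knob from first view n/a")
E
```

```text
l [501.3657281   51.74113849  29.        ] [502.64028592  31.691184    34.        ] gap -20.08488537885694 notch [501.72563211  42.74833753  29.        ] [502.16041391  43.68158528  34.        ]
r [ 511.18688055 -183.71308064   29.        ] [ 510.26018891 -162.67470401   34.        ] gap 21.058605949334872 notch [ 510.82697654 -174.72027968   29.        ] [ 510.74006092 -174.66510529   34.        ]
knob top [[ 493.93372064  179.59247902   83.        ]
 [ 513.35535411 -293.85442973   83.        ]]
[487.08195769 344.24537012  25.        ] [ 515.75050071 -410.81164073   25.        ] -0.03796871309981943
[(np.float64(328.0), 35), (np.float64(329.5), 90)] [[497.58851156 150.54179499  25.        ]
 [502.27303364  86.20766379  25.        ]] -0.0728155022880955
[(np.float64(323.5), 20), (np.float64(323.0), 95)] [[ 505.83132958  -40.47512966   25.        ]
 [ 508.95338024 -127.87417642   25.        ]] -0.0357217930506176
wrist knob from first view n/a
```

```bash
cat > push.py <<'E'
from h import *
def push(side, c, notch_y, start_y):
    # s: sign of motion along y; c: rail-axis point (x at y)
    s=-1 if side=="l" else 1
    X=lambda y: c[0]-TH*(y-c[1])
    at=lambda y,z:[X(y),y,z]
    end=notch_y-s*52
    env.reach(at(start_y,330),quat(1)); env.move_l(at(start_y,129),rate=200)
    env.hold(0.2); f0=env.read_state()["force"]
    hit=env.move_l(at(end-s*26,129),rate=60,f_stop=5)
    st=env.read_state(); print("slide",hit,st["tool_pos"].round(1),(st["force"]-f0).round(2),st["time_s"])
    if hit: return
    peak=0; y=end-s*26; log=[]
    while s*(end+s*3-y)>0:
        y+=s*0.8; env.move_l(at(y,129),rate=20); st=env.read_state()
        f=-s*(st["force"]-f0)[1]; log.append((round(float(st["tool_pos"][1]-end)*s,1),round(float(f),1))); peak=max(peak,f)
        if peak>4.5 and f<0.45*peak: print("dip"); break
    print(log)
    env.hold(0.2); env.move_l(at(y-s*35,129),rate=120); env.move_l(at(y-s*35,330),rate=200)
    print("t",env.read_state()["time_s"])
E
python3 -c "
from push import *
push('l',(502,43),43.2,262)
cv2.imwrite('pics/top1.png',viewer.camera('top'))"
```

```text
slide False [498.8 121.3 128.9] [ 1.06 -0.6   0.56] 11.2167
dip
[(-25.2, 1.2), (-24.3, 0.4), (-23.5, -0.9), (-22.7, -0.8), (-21.9, -0.6), (-21.2, 0.3), (-20.3, 0.1), (-19.5, 0.0), (-18.7, -0.0), (-17.9, -1.0), (-17.3, 2.1), (-16.7, 5.6), (-15.7, 4.6), (-14.7, 3.4), (-13.8, 2.4)]
t 16.7667
```

The force rise at −17 mm matches the ridge contact expected at −16. The dip rule fired too early, because the force was only easing along the ridge's curve. I'll push again and accept the dip only past the crest.

```bash
sed -i 's/if peak>4.5 and f<0.45\*peak:/if log[-1][0]>-10 and peak>3 and f<0.8:/; s/end+s\*3-y/end-s*3-y/' push.py
python3 -c "
from push import *
push('l',(502,43),43.2,150)
st=env.read_state()
im=viewer.camera('top'); cv2.imwrite('pics/top2.png',im)
w=viewer.camera('wrist')
a=cv2.resize(im[170:225,160:468],(800,143),interpolation=cv2.INTER_CUBIC);cv2.imwrite('pics/c3.png',np.vstack([a,cv2.resize(w,(800,500))[:450]]))
np.save('st3.npy',st,allow_pickle=True)"
```

```text
slide False [499.  120.9 129. ] [-0.02  0.41 -1.77] 19.0583
dip
[(-25.4, 0.1), (-24.5, 0.7), (-23.6, -0.8), (-22.8, -0.7), (-21.9, -0.0), (-21.2, -0.6), (-20.4, -1.3), (-19.6, -0.3), (-18.7, 0.5), (-18.0, -0.2), (-17.3, 1.2), (-16.7, 5.7), (-15.7, 4.3), (-14.8, 4.1), (-13.8, 1.6), (-13.1, 0.9), (-12.2, 1.4), (-11.5, 0.6), (-10.7, 0.3), (-9.9, -1.0)]
t 25.8583
```

View pics/c3.png

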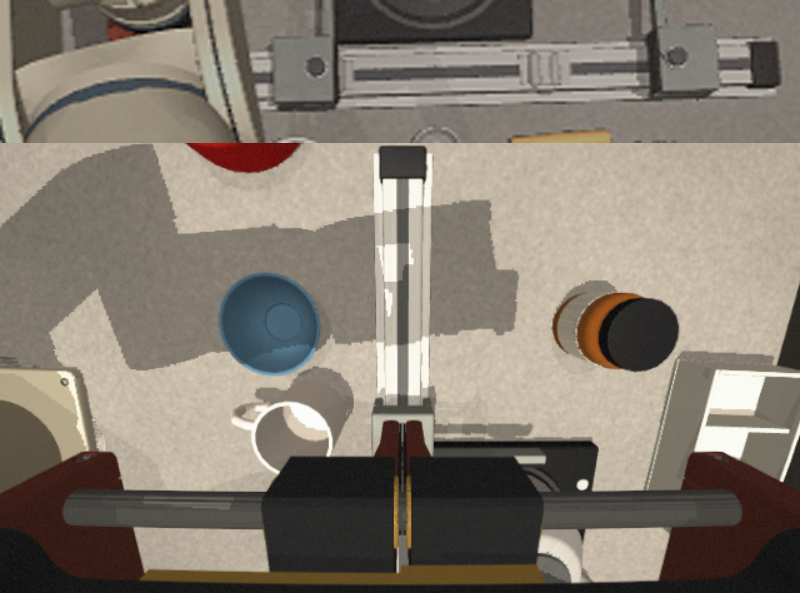

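```bash
python3 -c "
from h import *
im=cv2.imread('pics/top2.png',0); im0=cv2.imread('pics/top0.png',0)
def cen(im,u,v,r=6):
    w=im[v-r:v+r+1,u-r:u+r+1].astype(float); w=np.clip(np.median(w)-20-w,0,None); yy,xx=np.mgrid[v-r:v+r+1,u-r:u+r+1]; return (xx*w).sum()/w.sum(),(yy*w).sum()/w.sum()
for i,u,v in((im0,229,197),(im0,420,191),(im,281,196)):
    c=cen(i,u,v); print(c,ray('top',[c],83))
print(proj('top',[[502,43.2,83]]))
# outer face top edge in wrist view: crop (403,413)/(0.8) row
st=np.load('st3.npy',allow_pickle=True).item()
w=cv2.imread('pics/c3.png',0); print('face',ray('wrist',[(403*.8,(402-143)*.8)],71,st),st['tool_pos'])
"
```

```text
(np.float64(229.0676532769556), np.float64(197.01761804087386)) [[494.39461314 178.9538639   83.        ]]
(np.float64(419.48804934464147), np.float64(191.46646106399382)) [[ 513.16070022 -291.31660353   83.        ]]
(np.float64(281.2528195488722), np.float64(195.22274436090225)) [[500.17805403  51.00707666  83.        ]]
[[284.44259443 194.52565364]]
face [[500.26756739 104.88427322  71.        ]] [497.51316954 139.87795497 328.9351233 ]
```

The knob measures 8 mm short of the notch and the force fell smoothly to 0 near the crest, so the pin stopped just short of it. I'll push on to −3 mm.

```bash
sed -i 's/>-10 and peak>3 and f<0.8/>-5 and f<0.8/; s/end-s\*26/end-s*18/g; s/rate=60,f_stop=5/rate=70,f_stop=10/; s/,330)/,280)/g; s/rate=20/rate=25/' push.py
python3 -c "
from push import *
push('l',(502,43),43.2,140)
env.reach([495,-20,330],quat(1)); env.hold(0.1); st=env.read_state(); np.save('st4.npy',st,allow_pickle=True)
w=viewer.camera('wrist'); cv2.imwrite('pics/wl4.png',w); cv2.imwrite('pics/top4.png',viewer.camera('top'))
cv2.imwrite('pics/c4.png',cv2.resize(w[0:240,240:400],(400,600),interpolation=cv2.INTER_CUBIC)); print(st['time_s'])"
```

```text
slide False [499.2 112.7 129. ] [-0.32 -1.18  0.56] 27.7583
dip
[(-17.4, -0.6), (-16.5, -0.1), (-15.6, 0.4), (-14.7, 0.7), (-13.9, -0.4), (-13.2, -0.2), (-12.4, 0.7), (-11.5, -0.4), (-10.8, -0.1), (-10.0, 0.0), (-9.2, -0.2), (-8.4, -0.9), (-7.5, -0.3), (-6.8, -0.5), (-5.9, -0.7), (-5.1, -0.8), (-4.4, 0.2)]
t 33.4
34.1917
```

View pics/c4.png

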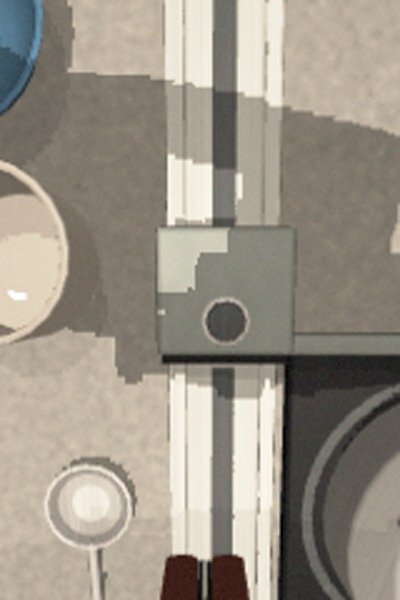

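There was no force this time, so the pin had already jumped into the notch on the second push. The knob is at crop (226,321); I'll work out its position and then push the right stop.

```bash
python3 -c "
from push import *
st=np.load('st4.npy',allow_pickle=True).item()
print('knob L',ray('wrist',[(240+226.5/2.5-.5,321.5/2.5-.5)],83,st),'notch 43.2')
push('r',(510.8,-174.7),-174.7,-372)
env.reach([510,-235,330],quat(1)); env.hold(0.1); st=env.read_state(); np.save('st5.npy',st,allow_pickle=True)
w=viewer.camera('wrist'); cv2.imwrite('pics/wr5.png',w)
cv2.imwrite('pics/c5.png',cv2.resize(w[0:240,240:400],(400,600),interpolation=cv2.INTER_CUBIC)); print(st['time_s'])"
```

```text
knob L [[501.98302929  42.7287408   83.        ]] notch 43.2
slide False [ 513.7 -244.9  129. ] [0.36 1.82 0.8 ] 38.55
dip
[(-17.4, 0.7), (-16.7, 2.6), (-16.0, 4.5), (-15.0, 3.5), (-13.9, 1.9), (-13.0, 1.1), (-12.2, 0.8), (-11.4, -0.0), (-10.6, -1.6), (-9.8, 0.0), (-9.1, -0.3), (-8.4, -0.2), (-7.5, 0.8), (-6.7, -0.9), (-5.9, -0.8), (-5.2, -1.0), (-4.4, -0.1)]
t 44.1917
44.6417
```

View pics/c5.png

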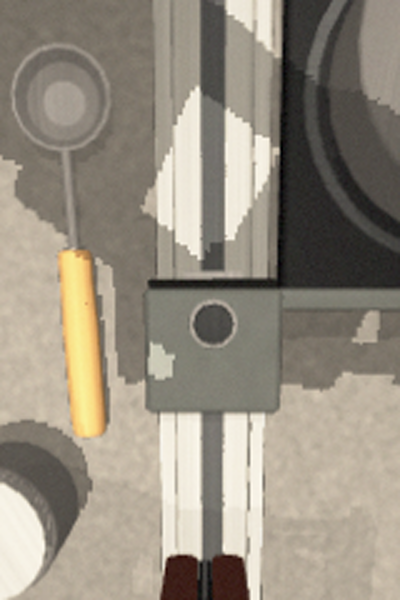

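The right stop's knob is at crop (213,323). I'll check its position against the notch and sign off if it agrees.

```bash
python3 -c "
from push import *
st=np.load('st5.npy',allow_pickle=True).item()
k=ray('wrist',[(240+213.5/2.5-.5,323.5/2.5-.5)],83,st)[0]; print(k,'notch -174.7')
if abs(k[1]+174.7)<4: print(workorder.sign_off())"
```

```text
[ 510.67946674 -174.11510395   83.        ] notch -174.7
the job is handed in; nothing more can be done
None
```

Both stops are seated: each pin measures within about 1 mm of its notch along the rail. The arm finished clear, and the job was handed in at about 45 s of the 64 s allowed; no verdict came back.

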